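# Free the drive-housing access panel with the slot driver

## Task

One of the three slotted quarter-turn fasteners on the grey drive housing still has its red wing across the white access panel. Take the green-handled slot driver from its black holder, put its blade in that fastener's slot and turn it a quarter turn clockwise (seen from above) to its stop, so that the wing lies along the edge strip like the other two. Then stand the driver back upright in its holder.

Things in the scene. Friction and masses are not known exactly. Their poses are not given: they have to be found in the camera images.
- driver: Loose upright slot driver, 121 mm tall. Origin: middle of blade's bottom edge; z up, x along blade width. Blade 34 (x) by 4 mm (y), 0-22 mm up; cone 20 mm diameter at 28 mm up, 42 mm at 42; flange 60 mm diameter, 45-51 mm up, rests on holder's rim (origin then 15 mm above table); green handle 51-121 mm up, 34 (x) by 26 mm (y): grip across y.
- holder: Fixed black tube on a dark 110 x 110 x 8 mm foot plate. Origin: centre of the underside, on the table. Tube 74 mm outer diameter, upright round bore 48 mm, rim 60 mm above the origin. The driver may stand in it at any yaw.
- latch_slot (a point): Locked fastener's slot: middle of its mouth, on the turning axis, 110 mm above table, 20 mm above housing top. x along the slot to the red wing (reaches 76 mm), z up; turns with it. Slot 46 (x) by 11 mm (y), 14 mm deep, mouth bevelled 4 mm, in a brass head 60 x 36 mm. It may be any of three alike, 130 mm apart along the housing's near edge strip; two are already open.
- latch (a joint): Turn of the locked fastener, rad: 0 to 0.12 at the start (wing across the panel), grows clockwise seen from above, stop at 1.57 (wing along the edge strip). Stays where it is left; friction about 0.1 N m. The blade has about 12 degrees of play in the slot before it drives.
Mind the look-alikes: they are no part of the job. What is shaped like the driver but pink is not meant.

How it is judged:
By the outcome, as a careful person would: the job done as asked, in the order asked, and still so for the second after the job is handed in, with the robot touching nothing.
It also fails if it takes over 54 s, if anything falls off the work surface, if the arm or the gripper's body presses on something with over 40 N, if the wrist force passes 120 N, or if a joint passes its speed limit or range.

## Robot

A 7-joint arm with a two-finger parallel gripper is mounted at the origin on the work surface. World frame = base frame: x ahead of the robot, y to its left, z up, the work surface at z = 0. Lengths are in m, angles in rad, forces in N, time in s.
With the tool pointing down it reaches from about 0.35 to 0.9 m from the base axis. Payload 8.1 kg.
Tool frame: the origin (TCP) lies at the centre of the arm's flange, where the gripper is bolted on; the fingertips stand 178 mm ahead of it and the grasp point (between the pads) lies 159 mm ahead of it; z points along the fingers, y is the direction in which the jaws open and shut (so a half turn about z gives the same grasp; the last joint's range is limited). The gripper opens to 92 mm and grips with 3 to 60 N. Pads are 19 mm wide; open, the fingers measure 130 mm over their backs; the gripper's body (75 mm by 190 mm) begins 47 mm behind the grasp point.
Start: joints at [-0.103, 0.434, 0.025, 1.573, -0.012, 1.134, -0.075], TCP at [0.625, -0, 0.405] pointing down, gripper open.
Joint ranges: [-2.62, 2.62], [-0.44, 2.09], [-1.27, 1.32], [0.08, 2.57], [-1.32, 4.46], [0.12, 2], [-2.74, 2.74]. Speed limits (rad/s): [2.22, 2.22, 3.01, 3.01, 3.14, 3.14, 3.14].

## Interface

Orientations are given as a rotation vector (axis times angle).
In Python, from cell import arm gives the robot as it stands. The module is installed in compiled form; this text tells all that it offers.
- The arm moves only by the tool move_arm, never from a script. Its argument "steps" is a list of rows, each a list of 4 numbers: the shift along the tool's x, y, z in mm, then the turn about the tool's z in rad. In form: [[x, y, z, twist], ...]. A call has 1 to 20 rows; each row is the pose to reach, as a shift and turn from the pose commanded when the call began, along the tool's axes at that moment; what a row does not reach only later rows make up. A row lasts 1/8 s, in which the tool goes at most 62.5 mm and 10.7 degrees, less where a joint would pass 70% of its speed; a pose out of reach is approached as far as the arm can. A call with a gripper value outside its range is refused whole. "grip" is the finger opening in mm, from 0 to 91.8, set as the call begins (left out, the last holds). The fingers move at their own pace and stop on an object; "grip_force" is the grip in N (left out, the last holds). Time passes only in rows, so rows that repeat a pose let the fingers close. It gives the time, the measured TCP pose, the force and the opening at its end, in the units of the state.
- arm.observe(): the state, without advancing time (a new reading comes with each control period).
- arm.get_image(name): name is "scene" or "side" or "wrist"; returns the picture (384x512x3 uint8, red, green, blue); there is no depth.
- arm.camera_info(name): a dict with "mtx" (3x3 intrinsics, pixels), "pose" (4x4, takes a point from camera to world coordinates); the wrist camera has in their place "T_tool_cam" (4x4, takes a point from camera to tool coordinates, whose origin is the TCP and whose axes are the flange's). Camera axes: x right, y down, z forward; pixel columns grow to the right and rows downward; lengths in m; the calibration is good to about 2 mm. The wrist camera is an equidistant fisheye: a pixel r from the principal point sees the ray r / f radians off the axis. A picture is of the moment at which its call begins: read the wrist's pose just before it. camera_info takes no time and is no camera call.
- arm.sign_off(): hands the job in, once; it reports no verdict.
The state is a dict: "clock": time; "joints": joint angles; "dq": joint speeds; "joint_efforts": joint torques, N m; "position": TCP position; "ee_rot": TCP orientation; "force": force on the tool from outside, world axes, zero at the start; "ft_torque": the same for the moment, N m; "width": opening from 0.0 (shut) to 1.0 (fully open).
Only numpy, scipy, OpenCV 4.12 (cv2) and the standard library are available. Lean on these libraries where they do the work, as an engineer would, in place of code of your own. Each camera call takes 0.05 s, during which the arm holds its last target.

## Working session

There is one attempt and no reset: what is moved stays moved. The work goes in short steps, Python scripts to look and compute and a tool call to move; the robot and the scene stay as the last step left them, time stands still between calls to the robot, and variables do not carry over. Pictures are saved under pics/ and viewed, and the job is handed in when it is done.

Besides the shell and the picture viewer there is one more tool, called after ">>>" in YAML: its name, and indented under it one key for each argument. move_arm: Moves the arm, as the interface text tells. Its arguments: {"type":"object","properties":{"steps":{"type":"array"},"grip":{"type":"number"},"grip_force":{"type":"number"}},"required":["steps"]}

```bash
mkdir -p pics; python3 - <<'E'
from cell import arm
import cv2
s=arm.observe();print(s)
for n in ["scene","side","wrist"]:
    im=arm.get_image(n);cv2.imwrite(f"pics/{n}0.png",im[:,:,::-1]);print(n,arm.camera_info(n))
E
```

```text
{'clock': 0.0, 'joints': array([-0.10259176,  0.43520866,  0.024963  ,  1.57408341, -0.01160763,
        1.13399667, -0.07509736]), 'dq': array([-1.72718190e-03, -1.98122811e-03, -3.61450492e-04,  6.83951985e-05,
        1.78041296e-03,  4.49704574e-04, -2.41077094e-04]), 'joint_efforts': array([ 3.89017032e-04, -6.67853522e+01,  9.84863900e-01, -3.14464223e+01,
       -6.05165795e-02,  4.27553023e-02,  1.12382318e-04]), 'position': array([ 6.24770411e-01, -3.04679245e-05,  4.03958829e-01]), 'ee_rot': array([-2.22081020e+00, -2.22065597e+00,  1.86018629e-03]), 'force': array([ 0.21836143,  0.60650489, -0.05520106]), 'ft_torque': array([ 0.03070492,  0.04228163, -0.03802147]), 'width': 1.0032062736508394}
scene {'mtx': array([[481.46539655,   0.        , 254.82899682],
       [  0.        , 481.46539655, 202.47269691],
       [  0.        ,   0.        ,   1.        ]]), 'pose': array([[ 0.61613492,  0.45147037, -0.6454086 ,  1.2440114 ],
       [ 0.7875858 , -0.34347091,  0.51160175, -0.51997423],
       [ 0.00929395, -0.82353035, -0.56719608,  0.76733374],
       [ 0.        ,  0.  
[... 379 characters left out ...]
0],
       [-9.78034296e-04, -8.39195958e-01, -5.43828269e-01,
         7.08470129e-01],
       [ 0.00000000e+00,  0.00000000e+00,  0.00000000e+00,
         1.00000000e+00]])}
wrist {'mtx': array([[297.31863964,   0.        , 257.08518589],
       [  0.        , 297.31863964, 191.37103246],
       [  0.        ,   0.        ,   1.        ]]), 'T_tool_cam': array([[ 5.44431127e-04, -9.52840665e-01, -3.03470543e-01,
         8.15090783e-02],
       [ 9.99999431e-01,  2.40280395e-04,  1.03957993e-03,
        -4.41997292e-04],
       [-9.17636010e-04, -3.03470936e-01,  9.52840254e-01,
         1.95595776e-02],
       [ 0.00000000e+00,  0.00000000e+00,  0.00000000e+00,
         1.00000000e+00]])}
```

View pics/scene0.png

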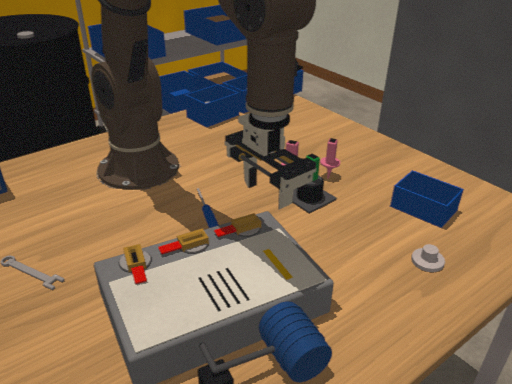

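View pics/side0.png

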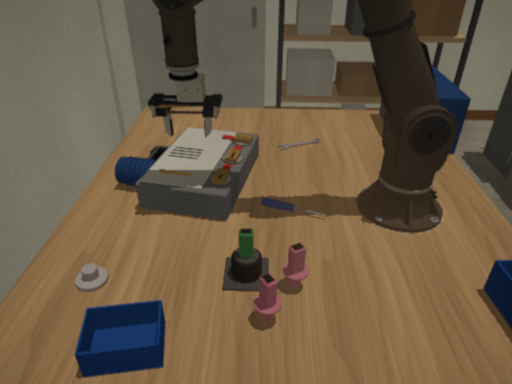

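View pics/wrist0.png

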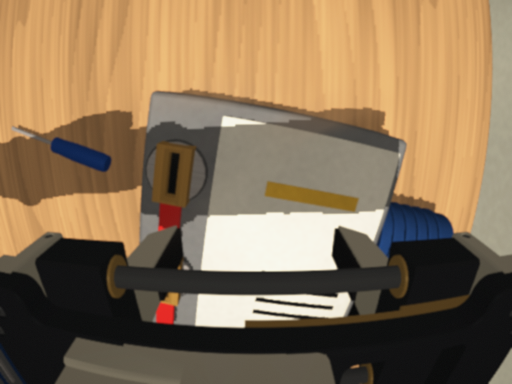

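```bash
cat > h.py <<'E'
import numpy as np,cv2
from scipy.spatial.transform import Rotation as R
def ray(arm,n,uv,st=None):
    c=arm.camera_info(n);K=c["mtx"];u,v=uv
    x=(u-K[0,2])/K[0,0];y=(v-K[1,2])/K[1,1]
    if n=="wrist":
        r=np.hypot(x,y);d=np.array([x/r*np.sin(r),y/r*np.sin(r),np.cos(r)])
        T=np.eye(4);T[:3,:3]=R.from_rotvec(st["ee_rot"]).as_matrix();T[:3,3]=st["position"];P=T@c["T_tool_cam"]
    else: d=np.array([x,y,1.]);P=c["pose"]
    return P[:3,3],P[:3,:3]@d
def at(arm,n,uv,z,st=None):
    o,d=ray(arm,n,uv,st);return (o+d*(z-o[2])/d[2])
def proj(arm,n,p,st=None):
    c=arm.camera_info(n);K=c["mtx"]
    if n=="wrist":
        T=np.eye(4);T[:3,:3]=R.from_rotvec(st["ee_rot"]).as_matrix();T[:3,3]=st["position"];P=T@c["T_tool_cam"]
    else: P=c["pose"]
    q=P[:3,:3].T@(np.asarray(p)-P[:3,3])
    if n=="wrist":
        h=np.hypot(q[0],q[1]);t=np.arctan2(h,q[2]);return np.array([K[0,2]+K[0,0]*t*q[0]/h,K[1,2]+K[1,1]*t*q[1]/h])
    return np.array([K[0,2]+K[0,0]*q[0]/q[2],K[1,2]+K[1,1]*q[1]/q[2]])
E
python3 - <<'E'
from cell import arm
from h import *
for n,r in [("side",(215,220,285,300)),("side",(190,125,270,195)),("scene",(90,225,280,300))]:
    im=cv2.imread(f"pics/{n}0.png")[r[1]:r[3],r[0]:r[2]]
    f=min(800//im.shape[1],600//im.shape[0]);print(f)
    cv2.imwrite(f"pics/z_{n}{r[0]}.png",cv2.resize(im,None,fx=f,fy=f,interpolation=cv2.INTER_CUBIC))
print(at(arm,"side",(246,233),.136),at(arm,"side",(247,283),0))
print("fast",at(arm,"scene",(134,255),.110))
E
```

```text
7
8
4
[0.44511787 0.315115   0.136     ] [ 4.42696582e-01  3.36264301e-01 -1.11022302e-16]
fast [ 0.49555574 -0.24435377  0.11      ]
```

View pics/z_side215.png

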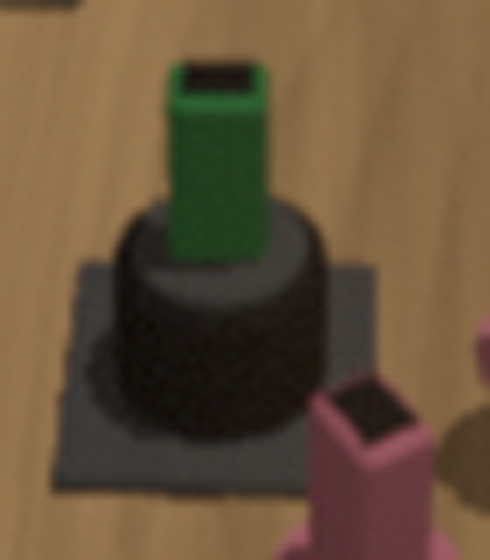

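View pics/z_scene90.png

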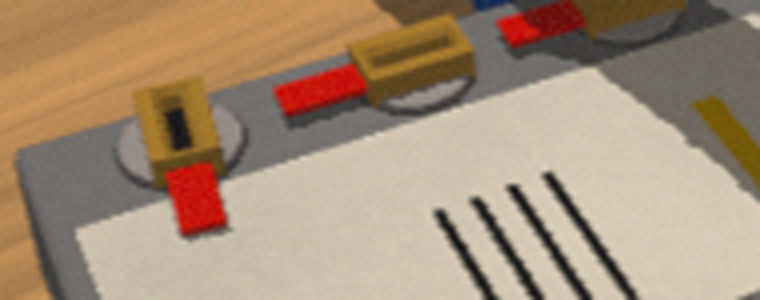

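>>> move_arm:
  steps:
    - [35,-20,0,-0.17]
    - [70,-40,0,-0.35]
    - [105,-60,0,-0.52]
    - [140,-80,0,-0.7]
    - [175,-100,0,-0.87]
    - [210,-120,0,-1.05]
    - [245,-140,0,-1.22]
    - [280,-160,0,-1.4]
    - [310,-175,0,-1.5]
    - [320,-180,0,-1.57]
    - [320,-180,0,-1.57]
    - [320,-180,0,-1.57]
  grip: 91.8

```text
clock: 1.65
position: [0.4455, 0.3192, 0.4045]
ee_rot: [-0.006, -3.142, 0.001]
force: [1.0, -0.6, 0.0]
width: 1.001
```

```bash
python3 - <<'E'
from cell import arm
from h import *
s=arm.observe();print(s["clock"],s["position"],s["ee_rot"],s["joints"].round(2))
im=arm.get_image("wrist");cv2.imwrite("pics/wrist1.png",im[:,:,::-1])
im=arm.get_image("scene");cv2.imwrite("pics/scene1.png",im[:,:,::-1])
s=arm.observe();print(s["position"])
E
```

```text
1.65 [0.44552964 0.3191889  0.40453412] [-5.56905975e-03 -3.14157074e+00  1.02402763e-03] [-0.4   0.35 -0.43  1.73  0.16  1.09  0.69]
[0.44558946 0.31909719 0.40462892]
```

View pics/wrist1.png

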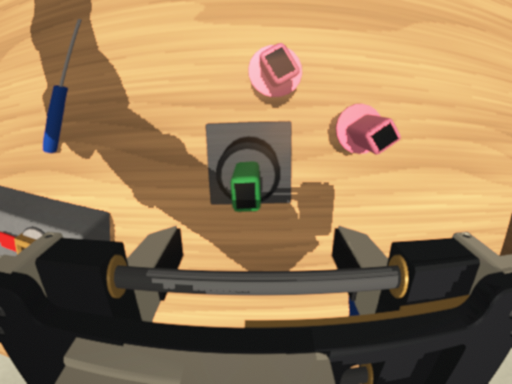

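View pics/scene1.png

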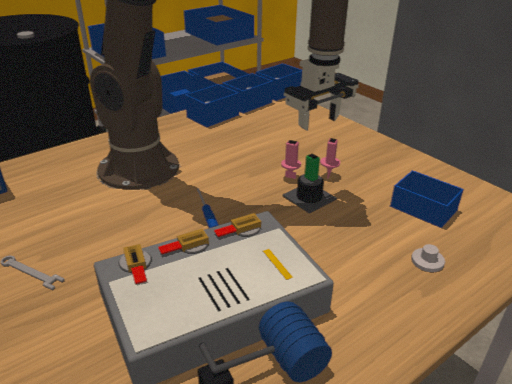

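```bash
python3 - <<'E'
from h import *
im=cv2.imread("pics/wrist1.png")[110:220,195:305]
cv2.imwrite("pics/z1.png",cv2.resize(im,None,fx=5,fy=5,interpolation=cv2.INTER_CUBIC))
im=cv2.imread("pics/scene1.png")[145:215,270:350]
cv2.imwrite("pics/z2.png",cv2.resize(im,None,fx=7,fy=7,interpolation=cv2.INTER_CUBIC))
E
```

```text
(no output)
```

View pics/z1.png

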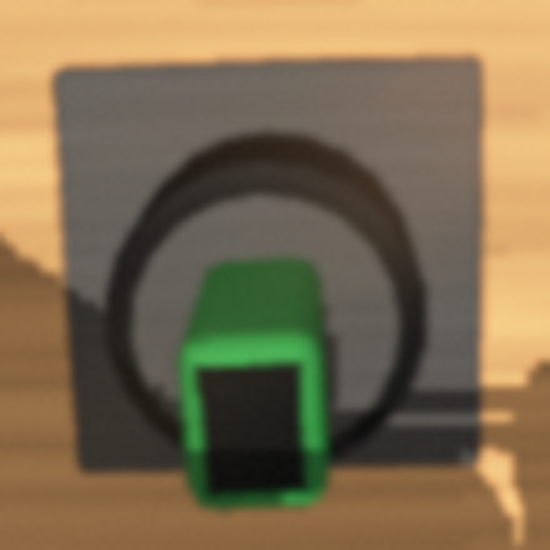

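View pics/z2.png

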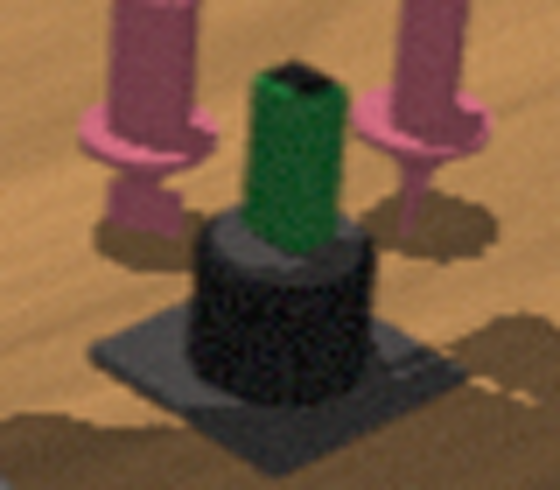

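```bash
python3 - <<'E'
from cell import arm
from h import *
s=arm.observe()
c=[(185,345),(328,338),(325,500),(193,503)]
P=np.array([at(arm,"wrist",(195+a/5,110+b/5),.136,s) for a,b in c]);print(P.round(4),P.mean(0))
print(np.linalg.norm(np.roll(P,-1,0)-P,axis=1))
for e in (P[3]-P[0],P[2]-P[1]): print("long yaw",np.degrees(np.arctan2(e[1],e[0])))
c=[(198,368),(302,362),(304,490),(208,497)]
Q=np.array([at(arm,"wrist",(195+a/5,110+b/5),.136,s) for a,b in c]);print(Q.mean(0))
for e in (Q[3]-Q[0],Q[2]-Q[1]): print("long yaw",np.degrees(np.arctan2(e[1],e[0])))
c=[(55,72),(482,58),(480,463),(82,470)]
Q=np.array([at(arm,"wrist",(195+a/5,110+b/5),.008,s) for a,b in c]);print(Q.round(4),Q.mean(0))
for e in (Q[3]-Q[0],Q[2]-Q[1]): print("foot yaw",np.degrees(np.arctan2(e[1],e[0])))
# side
c=[(173,68),(265,62),(268,108),(168,108)]
Q=np.array([at(arm,"side",(215+a/7,220+b/7),.136) for a,b in c]);print("side",Q.round(4),Q.mean(0))
E
```

```text
[[0.4309 0.2962 0.136 ]
 [0.4297 0.3211 0.136 ]
 [0.4598 0.3205 0.136 ]
 [0.4604 0.2968 0.136 ]] [0.44517133 0.30863043 0.136     ]
[0.02491469 0.03011558 0.02379302 0.02950586]
long yaw 1.1370344852728702
long yaw -0.9804904335370177
[0.44652187 0.30778553 0.136     ]
long yaw 2.7458032104699535
long yaw 0.595105964010101
[[0.3934 0.253  0.008 ]
 [0.3906 0.3615 0.008 ]
 [0.4992 0.3637 0.008 ]
 [0.501  0.2555 0.008 ]] [0.44603567 0.30840286 0.008     ]
foot yaw 1.3700910256861356
foot yaw 1.156296615960797
side [[0.4602 0.304  0.136 ]
 [0.4304 0.2993 0.136 ]
 [0.4283 0.3229 0.136 ]
 [0.4602 0.3245 0.136 ]] [0.44477521 0.31267654 0.136     ]
```

>>> move_arm:
  steps:
    - [0,-10.5,20,0]
    - [0,-10.5,55,0]
    - [0,-10.5,90,0]
    - [0,-10.5,120,0]
    - [0,-10.5,138,0]
    - [0,-10.5,143,0]
    - [0,-10.5,143,0]
    - [0,-10.5,143,0]

```text
clock: 2.75
position: [0.4454, 0.3096, 0.2626]
ee_rot: [0.002, 3.14, 0.001]
force: [-0.6, 0.6, 0.8]
width: 0.996
```

>>> move_arm:
  steps:
    - [0,0,0,0]
    - [0,0,0,0]
    - [0,0,0,0]
    - [0,0,0,0]
    - [0,0,0,0]
    - [0,0,0,0]
  grip: 0
  grip_force: 50

```text
clock: 3.5
position: [0.445, 0.3095, 0.2617]
ee_rot: [-0.001, -3.142, -0.0]
force: [0.4, 0.2, 0.2]
width: 0.395
```

```bash
python3 - <<'E'
from cell import arm
from h import *
s=arm.observe();print(s["clock"],s["position"],s["ee_rot"],s["width"]*91.8,s["force"],s["ft_torque"])
im=arm.get_image("side");cv2.imwrite("pics/side2.png",cv2.resize(im[180:310,160:330,::-1],None,fx=4,fy=4))
E
```

```text
3.5 [0.44501043 0.30952285 0.2617103 ] [-1.24301531e-03 -3.14158173e+00 -1.56692173e-05] 36.28148164259901 [0.35517032 0.21559967 0.23392568] [ 0.08758959 -0.07965783  0.01877256]
```

View pics/side2.png

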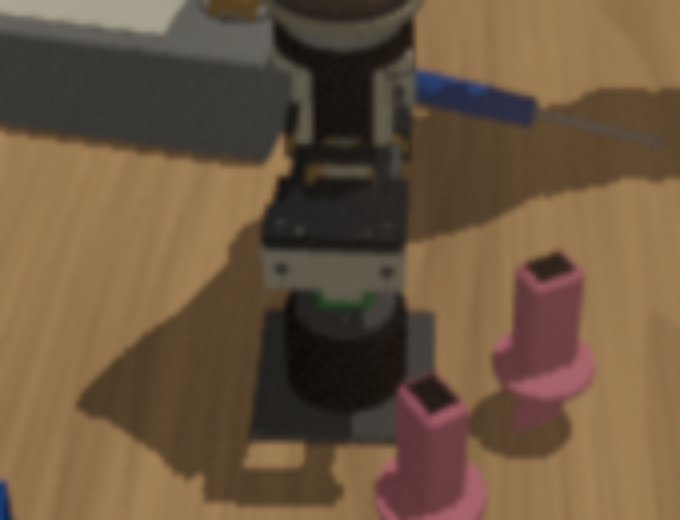

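Still closing (36 mm, slow fingers). A few more rows.

>>> move_arm:
  steps:
    - [0,0,0,0]
    - [0,0,0,0]
    - [0,0,0,0]
    - [0,0,0,0]

```text
clock: 4.05
position: [0.445, 0.3094, 0.2617]
ee_rot: [-0.001, -3.142, 0.0]
force: [-0.8, -1.1, 0.8]
width: 0.281
```

>>> move_arm:
  steps:
    - [0,0,-10,0]
    - [0,0,-30,0]
    - [0,0,-60,0]
    - [0,0,-90,0]
    - [0,0,-120,0]
    - [0,0,-140,0]
    - [0,0,-145,0]
    - [0,0,-145,0]

```text
clock: 5.05
position: [0.4449, 0.3094, 0.4066]
ee_rot: [0.001, 3.141, 0.0]
force: [0.6, -0.7, -2.3]
width: 0.281
```

```bash
python3 - <<'E'
from cell import arm
from h import *
im=cv2.imread("pics/wrist0.png")[130:240,120:230]
cv2.imwrite("pics/z3.png",cv2.resize(im,None,fx=5,fy=5,interpolation=cv2.INTER_CUBIC))
im=cv2.imread("pics/scene1.png")[235:295,100:190]
cv2.imwrite("pics/z4.png",cv2.resize(im,None,fx=8,fy=8,interpolation=cv2.INTER_CUBIC))
im=arm.get_image("side");cv2.imwrite("pics/side3.png",im[:,:,::-1])
E
```

```text
(no output)
```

View pics/side3.png

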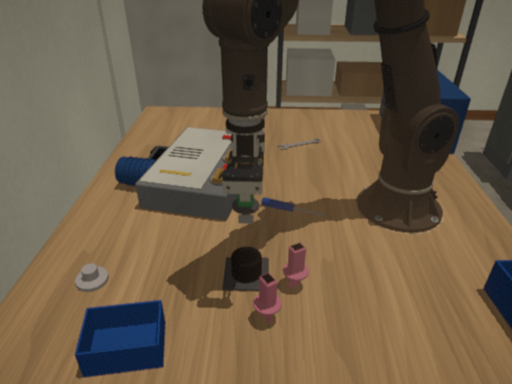

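View pics/z3.png

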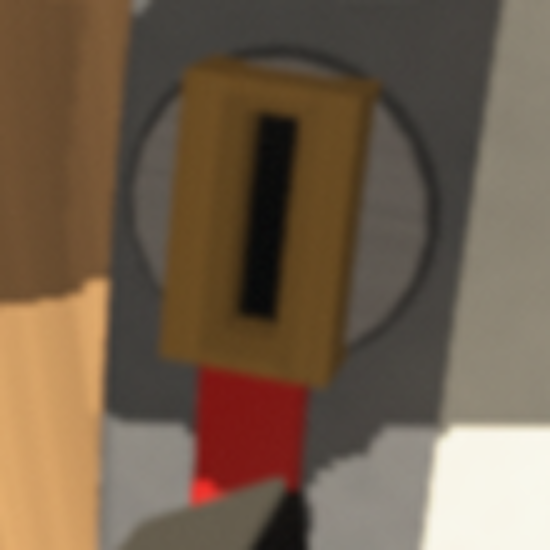

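View pics/z4.png

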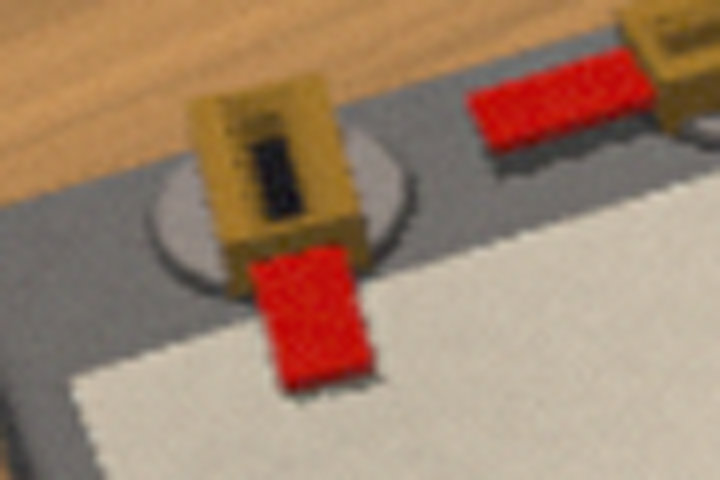

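```bash
python3 - <<'E'
from cell import arm
from h import *
c=[(188,105),(325,75),(365,215),(228,240)]
P=np.array([at(arm,"scene",(100+a/8,235+b/8),.110) for a,b in c]);print(P.round(4),P.mean(0))
for e in (P[3]-P[0],P[2]-P[1]): print(np.degrees(np.arctan2(e[1],e[0])),np.linalg.norm(e))
# open far one from wrist0
class S: pass
s0=dict(position=np.array([.62477,-3e-5,.40396]),ee_rot=np.array([-2.2208102,-2.22065597,.00186]))
c=[(187,62),(380,82),(328,387),(162,357)]
Q=np.array([at(arm,"wrist",(120+a/5,130+b/5),.110,s0) for a,b in c]);print(Q.round(4),Q.mean(0))
for e in (Q[3]-Q[0],Q[2]-Q[1]):
    a=np.arctan2(e[1],e[0]);print(np.degrees(a)); print("2 away",Q.mean(0)[:2]+.26*np.array([np.cos(a),np.sin(a)]))
E
```

```text
[[ 0.462  -0.2519  0.11  ]
 [ 0.4727 -0.2176  0.11  ]
 [ 0.5293 -0.2353  0.11  ]
 [ 0.5169 -0.267   0.11  ]] [ 0.49521914 -0.2429482   0.11      ]
-15.441808682033164 0.05689265919103829
-17.31908697208412 0.059340375739973944
[[ 0.5272  0.0447  0.11  ]
 [ 0.5656  0.0398  0.11  ]
 [ 0.5513 -0.0218  0.11  ]
 [ 0.5162 -0.0156  0.11  ]] [0.54009066 0.01176799 0.11      ]
-100.36105128549346
2 away [ 0.49332953 -0.24399244]
-103.07437942674882
2 away [ 0.48127456 -0.24149208]
```

>>> move_arm:
  steps:
    - [-5,-20,0,0]
    - [-15,-60,0,0]
    - [-25,-100,0,0]
    - [-33,-145,0,0]
    - [-42,-190,0,0]
    - [-51,-235,0,0]
    - [-60,-280,0,0]
    - [-70,-325,0,0]
    - [-80,-370,0,0]
    - [-90,-415,0,0]
    - [-100,-455,0,0]
    - [-108,-495,0,0]
    - [-113,-530,0,0]
    - [-115,-550,0,0]
    - [-115,-553,0,0]
    - [-115,-553,0,0]
    - [-115,-553,0,0]

```text
clock: 7.22
position: [0.5597, -0.2419, 0.4069]
ee_rot: [-0.002, 3.141, 0.001]
force: [0.4, -0.7, -1.1]
width: 0.278
```

```bash
python3 - <<'E'
from cell import arm
from h import *
s=arm.observe();print(s["clock"],s["position"],s["ee_rot"],s["joints"].round(2))
im=arm.get_image("wrist");cv2.imwrite("pics/wrist4.png",im[:,:,::-1])
im=arm.get_image("scene");cv2.imwrite("pics/scene4.png",im[:,:,::-1])
s=arm.observe();print(s["position"])
E
```

```text
7.225 [ 0.55973638 -0.24189508  0.40688344] [-2.14414451e-03  3.14137427e+00  1.04576418e-03] [ 0.45  0.42 -0.18  1.6   0.08  1.13  1.82]
[ 0.55970403 -0.24236289  0.40695208]
```

View pics/wrist4.png

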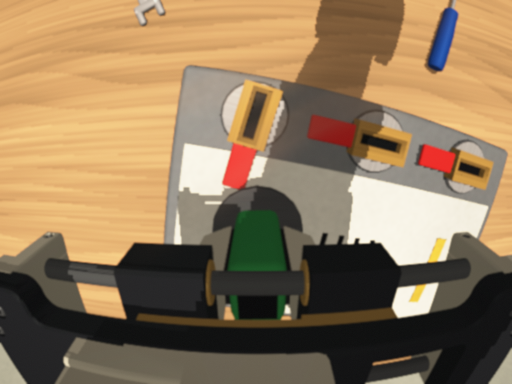

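View pics/scene4.png

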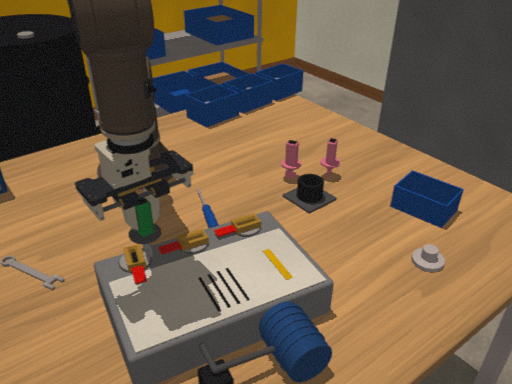

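```bash
python3 - <<'E'
from h import *
im=cv2.imread("pics/wrist4.png")[65:205,190:310]
cv2.imwrite("pics/z5.png",cv2.resize(im,None,fx=4,fy=4,interpolation=cv2.INTER_CUBIC))
im=cv2.imread("pics/scene4.png")[190:290,90:190]
cv2.imwrite("pics/z6.png",cv2.resize(im,None,fx=5,fy=5,interpolation=cv2.INTER_CUBIC))
E
```

```text
(no output)
```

View pics/z5.png

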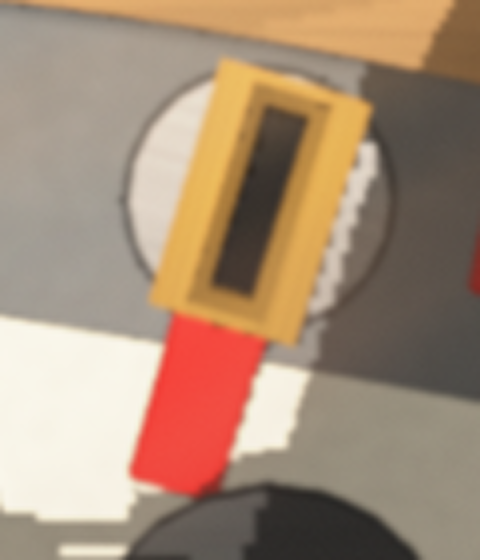

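View pics/z6.png

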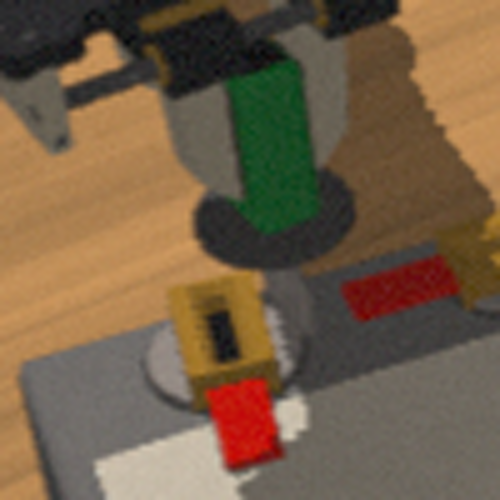

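```bash
python3 - <<'E'
from cell import arm
from h import *
s=arm.observe()
for c in ([(220,58),(373,103),(297,345),(150,303)],[(255,85),(330,108),(262,315),(187,297)]):
    P=np.array([at(arm,"wrist",(190+a/4,65+b/4),.110,s) for a,b in c]);print(P.round(4),P.mean(0))
    for e in (P[3]-P[0],P[2]-P[1]): print(np.degrees(np.arctan2(e[1],e[0])),np.linalg.norm(e))
T=R.from_rotvec(s["ee_rot"]).as_matrix();print(s["position"],T.round(4))
# predicted slot in scene of candidates
print(proj(arm,"scene",[.495,-.244,.11]))
# driver flange centre predicted: TCP -> driver axis
tip=s["position"]+T@[0,0,.2467];print(tip)
for z in (.051,.0):
    print(proj(arm,"scene",s["position"]+T@[0,0,.2467-z]),proj(arm,"wrist",s["position"]+T@[0,0,.2467-z],s))
E
```

```text
[[ 0.4582 -0.2544  0.11  ]
 [ 0.4685 -0.2194  0.11  ]
 [ 0.5256 -0.2365  0.11  ]
 [ 0.5155 -0.2711  0.11  ]] [ 0.49194151 -0.24537754  0.11      ]
-16.242901693416524 0.05972152249795367
-16.70948052031138 0.05971573473197845
[[ 0.4645 -0.2464  0.11  ]
 [ 0.4698 -0.2293  0.11  ]
 [ 0.5185 -0.2448  0.11  ]
 [ 0.5141 -0.2624  0.11  ]] [ 0.49173472 -0.24572819  0.11      ]
-17.824096217839656 0.05212637552191007
-17.7151048299235 0.05111516413200418
[ 0.55970403 -0.24236289  0.40695208] [[-1.e+00 -8.e-04  3.e-04]
 [-8.e-04  1.e+00  3.e-04]
 [-3.e-04  3.e-04 -1.e+00]]
[134.03458324 254.79181764]
[ 0.55978968 -0.24228921  0.1602521 ]
[143.40899459 231.21074813] [258.59597369 230.33098336]
[146.64763139 252.10694928] [258.3013645  203.57323326]
```

>>> move_arm:
  steps:
    - [20,-1.5,0,0.1]
    - [50,-1.5,5,0.2]
    - [66,-1.5,20,0.29]
    - [68,-1.5,33,0.295]
    - [68,-1.5,38,0.295]
    - [68,-1.5,38,0.295]
    - [68,-1.5,38,0.295]

```text
clock: 8.2
position: [0.4922, -0.245, 0.369]
ee_rot: [0.461, 3.107, 0.0]
force: [0.1, -0.9, -2.2]
width: 0.283
```

```bash
python3 - <<'E'
from cell import arm
from h import *
s=arm.observe();print(s["clock"],s["position"],R.from_rotvec(s["ee_rot"]).as_matrix().round(4))
T=R.from_rotvec(s["ee_rot"]).as_matrix()
for n,r in (("scene",(80,170,200,290)),("side",(170,80,290,200))):
    im=arm.get_image(n)[:,:,::-1].copy()
    cv2.imwrite(f"pics/{n}5.png",cv2.resize(im[r[1]:r[3],r[0]:r[2]],None,fx=5,fy=5,interpolation=cv2.INTER_CUBIC))
    for q in ([0,0,.2467],[.017,0,.2467],[-.017,0,.2467],[0,0,.2467-.051]):
        print(n,5*(proj(arm,n,s["position"]+T@q)-np.array(r[:2])))
im=arm.get_image("wrist")[:,:,::-1];cv2.imwrite("pics/wrist5.png",im)
E
```

```text
8.2 [ 0.49220993 -0.24498442  0.36898398] [[-9.568e-01  2.906e-01  7.000e-04]
 [ 2.906e-01  9.568e-01 -0.000e+00]
 [-7.000e-04  2.000e-04 -1.000e+00]]
scene [261.10362004 398.88115011]
scene [254.36469959 374.1731714 ]
scene [268.02202384 424.24719722]
scene [243.8350285  300.92205065]
side [363.38260735 266.79235033]
side [386.48604243 270.32227753]
side [340.43946597 263.28691408]
side [362.35983222 197.56766353]
```

View pics/scene5.png

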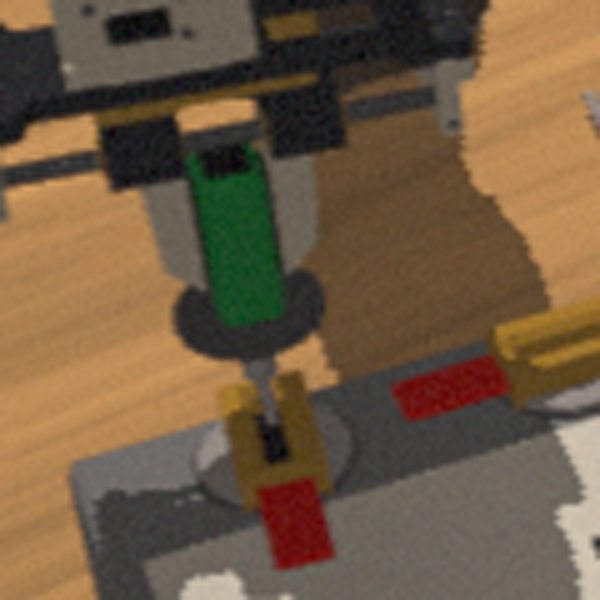

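View pics/side5.png

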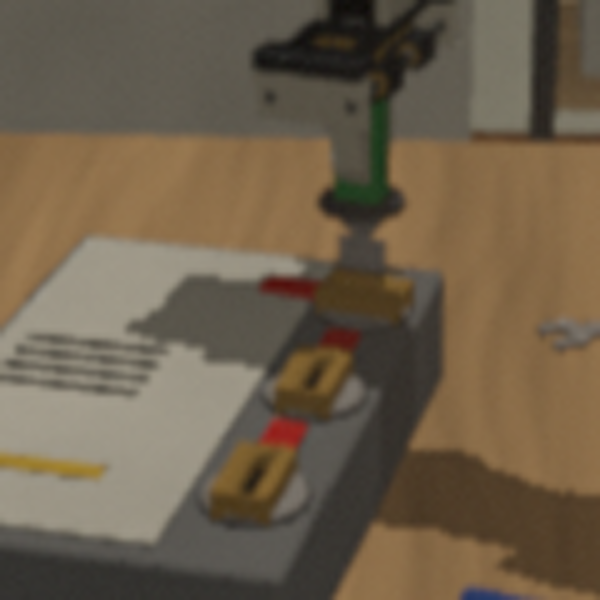

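View pics/wrist5.png

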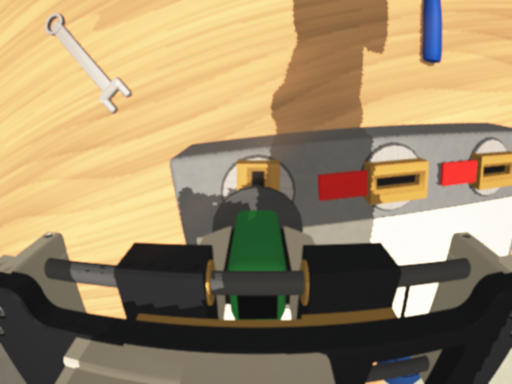

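>>> move_arm:
  steps:
    - [0,0,5,0]
    - [0,0,9,0]
    - [0,0,12,0]
    - [0,0,14,0]
    - [0,0,16,0]
    - [0,0,16,0]

```text
clock: 9.1
position: [0.4915, -0.245, 0.3526]
ee_rot: [-0.463, -3.107, -0.0]
force: [0.6, 0.3, -2.3]
width: 0.28
```

>>> move_arm:
  steps:
    - [0,0,2,0]
    - [0,0,4,0]
    - [0,0,6,0]
    - [0,0,7,0]
    - [0,0,7,0]

```text
clock: 9.72
position: [0.4915, -0.2451, 0.3457]
ee_rot: [-0.463, -3.107, 0.0]
force: [0.0, -0.2, -2.3]
width: 0.284
```

```bash
python3 - <<'E'
from cell import arm
from h import *
s=arm.observe();print(s["clock"],s["position"],s["force"],s["ft_torque"])
for n,r in (("scene",(80,170,200,290)),):
    im=arm.get_image(n)[:,:,::-1].copy()
    cv2.imwrite(f"pics/{n}6.png",cv2.resize(im[r[1]:r[3],r[0]:r[2]],None,fx=5,fy=5,interpolation=cv2.INTER_CUBIC))
E
```

```text
9.725 [ 0.4915198  -0.24507018  0.34566335] [ 0.04070092 -0.2428402  -2.33600157] [ 0.09890728 -0.00468407 -0.00561658]
```

View pics/scene6.png

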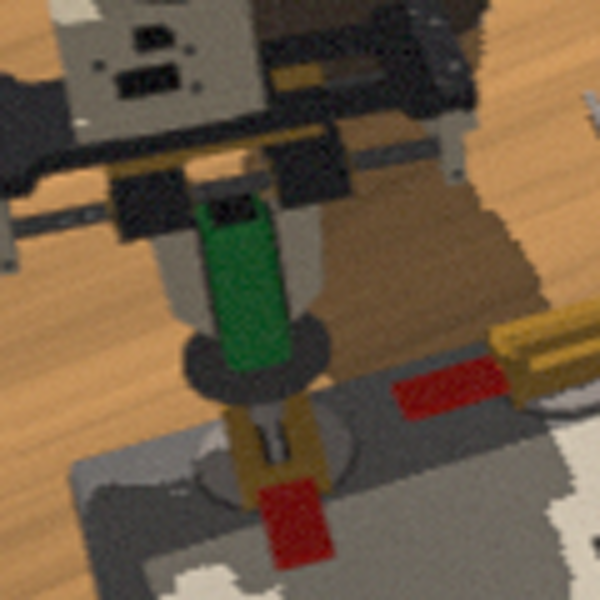

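>>> move_arm:
  steps:
    - [0,0,0,0.1]
    - [0,0,0,0.2]
    - [0,0,0,0.3]
    - [0,0,0,0.4]
    - [0,0,0,0.5]
    - [0,0,0,0.6]
    - [0,0,0,0.7]
    - [0,0,0,0.8]
    - [0,0,0,0.9]
    - [0,0,0,1.0]
    - [0,0,0,1.1]
    - [0,0,0,1.2]
    - [0,0,0,1.3]
    - [0,0,0,1.4]
    - [0,0,0,1.48]
    - [0,0,0,1.52]
    - [0,0,0,1.55]
    - [0,0,0,1.55]

```text
clock: 12.02
position: [0.4918, -0.2449, 0.3459]
ee_rot: [2.504, 1.896, 0.001]
force: [2.1, 1.1, -2.0]
width: 0.283
```

```bash
python3 - <<'E'
from cell import arm
from h import *
s=arm.observe();T=R.from_rotvec(s["ee_rot"]).as_matrix();print(s["clock"],s["position"],s["force"],s["ft_torque"],s["joints"].round(2),"x-axis yaw",np.degrees(np.arctan2(T[1,0],T[0,0])))
for n,r in (("scene",(80,170,200,290)),):
    im=arm.get_image(n)[:,:,::-1].copy()
    cv2.imwrite(f"pics/{n}7.png",cv2.resize(im[r[1]:r[3],r[0]:r[2]],None,fx=5,fy=5,interpolation=cv2.INTER_CUBIC))
E
```

```text
12.025 [ 0.49177506 -0.24491084  0.34587556] [ 2.066618    1.0529763  -2.01079506] [ 0.30812212 -0.60753034  0.06635805] [ 0.19  0.37  0.23  1.85 -0.1   0.93  0.19] x-axis yaw 74.2665917274641
```

View pics/scene7.png

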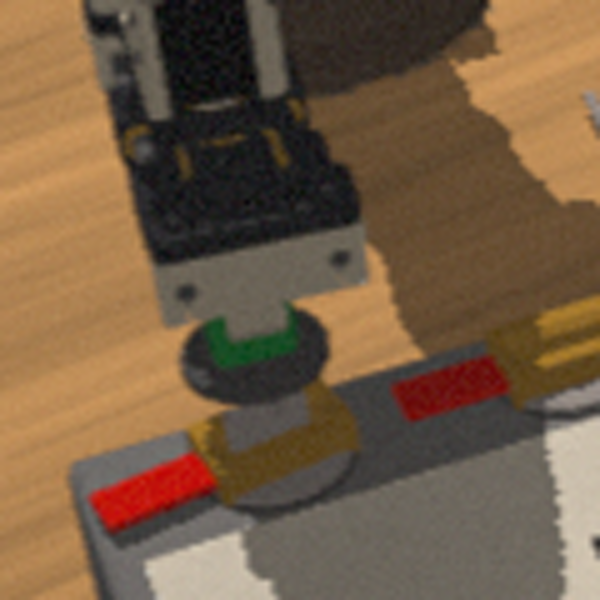

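>>> move_arm:
  steps:
    - [0,0,0,0.03]
    - [0,0,0,0.06]
    - [0,0,0,0.08]
    - [0,0,0,0.1]
    - [0,0,0,0.1]

```text
clock: 12.7
position: [0.4917, -0.245, 0.3458]
ee_rot: [2.597, 1.768, 0.0]
force: [3.1, 1.4, -1.4]
width: 0.279
```

```bash
python3 - <<'E'
from cell import arm
from h import *
s=arm.observe();T=R.from_rotvec(s["ee_rot"]).as_matrix();print(s["clock"],s["position"],s["force"],s["ft_torque"],"x-axis yaw",np.degrees(np.arctan2(T[1,0],T[0,0])))
E
```

```text
12.7 [ 0.49167865 -0.24497932  0.34581742] [ 3.08641252  1.44473627 -1.42265165] [ 0.44684632 -0.9873189   0.06005238] x-axis yaw 68.49385694011428
```

>>> move_arm:
  steps:
    - [0,0,0,0.02]
    - [0,0,0,0.04]
    - [0,0,0,0.06]
    - [0,0,0,0.06]

```text
clock: 13.2
position: [0.4916, -0.245, 0.3458]
ee_rot: [2.649, 1.689, 0.0]
force: [3.2, 2.4, -0.7]
width: 0.28
```

```bash
python3 - <<'E'
from cell import arm
from h import *
s=arm.observe();T=R.from_rotvec(s["ee_rot"]).as_matrix();print(s["clock"],s["position"],s["force"],s["ft_torque"],"x-axis yaw",np.degrees(np.arctan2(T[1,0],T[0,0])))
for n,r in (("scene",(80,170,200,290)),):
    im=arm.get_image(n)[:,:,::-1].copy()
    cv2.imwrite(f"pics/{n}8.png",cv2.resize(im[r[1]:r[3],r[0]:r[2]],None,fx=5,fy=5,interpolation=cv2.INTER_CUBIC))
E
```

```text
13.2 [ 0.49163797 -0.24499963  0.34580917] [ 3.21070757  2.35512406 -0.66321824] [ 0.51576353 -1.15354336  0.04604461] x-axis yaw 65.05365042372152
```

View pics/scene8.png

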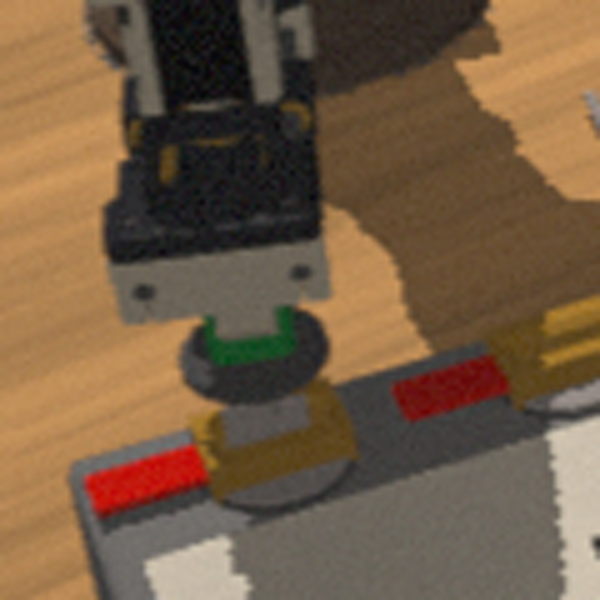

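>>> move_arm:
  steps:
    - [0,0,0,0.02]
    - [0,0,0,0.04]
    - [0,0,0,0.04]

```text
clock: 13.62
position: [0.4917, -0.245, 0.3458]
ee_rot: [2.681, 1.636, 0.0]
force: [4.5, 1.8, -1.7]
width: 0.286
```

```bash
python3 - <<'E'
from cell import arm
from h import *
s=arm.observe();T=R.from_rotvec(s["ee_rot"]).as_matrix();print(s["clock"],s["position"],s["force"],s["ft_torque"],s["joint_efforts"].round(2),"x-axis yaw",np.degrees(np.arctan2(T[1,0],T[0,0])))
for n,r in (("scene",(80,170,200,290)),):
    im=arm.get_image(n)[:,:,::-1].copy()
    cv2.imwrite(f"pics/{n}9.png",cv2.resize(im[r[1]:r[3],r[0]:r[2]],None,fx=5,fy=5,interpolation=cv2.INTER_CUBIC))
a=cv2.imread("pics/scene8.png").astype(int);b=cv2.imread("pics/scene9.png").astype(int);c=cv2.imread("pics/scene7.png").astype(int)
def cen(i):
    m=(i[:,:,2]>150)&(i[:,:,1]<60)&(i[:,:,0]<60);m[:,260:]=0;ys,xs=np.nonzero(m)
    p=np.c_[xs,ys];mu=p.mean(0);w,v=np.linalg.eigh(np.cov((p-mu).T));d=v[:,1]*np.sign(v[0,1])
    P=[at(arm,"scene",(80+q[0]/5,170+q[1]/5),.1) for q in (mu,mu-60*d)]
    e=P[1]-P[0]
    return mu,len(xs),P[0],np.degrees(np.arctan2(e[1],e[0]))
for i in (c,a,b): print(cen(i))
E
```

```text
13.625 [ 0.4916992  -0.24500838  0.34581572] [ 4.50872766  1.83152032 -1.70301123] [ 0.47581992 -1.29321244  0.60911446] [  2.58 -56.2    6.28 -25.31   0.8    1.42  -0.84] x-axis yaw 62.79441683886231
(array([151.90769588, 489.29830272]), 4301, array([ 0.49141034, -0.29616775,  0.1       ]), np.float64(-93.75202194601779))
(array([145.3612703 , 477.63085005]), 4188, array([ 0.48320334, -0.29532794,  0.1       ]), np.float64(-101.52847660100204))
(array([145.3202864 , 477.58305489]), 4190, array([ 0.48316602, -0.29532906,  0.1       ]), np.float64(-101.65393808473529))
```

>>> move_arm:
  steps:
    - [0,0,0,-0.07]
    - [0,0,0,-0.14]
    - [0,0,0,-0.21]
    - [0,0,0,-0.21]
    - [0,0,-5,-0.21]
    - [0,0,-12,-0.21]
    - [0,0,-22,-0.21]
    - [0,0,-35,-0.21]
    - [0,0,-50,-0.21]
    - [0,0,-60,-0.21]
    - [0,0,-61,-0.21]
    - [0,0,-61,-0.21]

```text
clock: 15.18
position: [0.4914, -0.245, 0.4065]
ee_rot: [-2.495, -1.908, 0.0]
force: [0.5, 0.4, -2.1]
width: 0.284
```

```bash
python3 - <<'E'
from cell import arm
from h import *
s=arm.observe();T=R.from_rotvec(s["ee_rot"]).as_matrix();print(s["clock"],s["position"],s["force"],"x yaw",np.degrees(np.arctan2(T[1,0],T[0,0])),s["joints"].round(2))
im=arm.get_image("scene")[:,:,::-1].copy()
r=(80,170,200,290);z=cv2.resize(im[r[1]:r[3],r[0]:r[2]],None,fx=5,fy=5,interpolation=cv2.INTER_CUBIC);cv2.imwrite("pics/scene10.png",z)
w=arm.get_image("wrist")[:,:,::-1].copy();cv2.imwrite("pics/wrist10.png",w)
i=z.astype(int)
m=(i[:,:,2]>150)&(i[:,:,1]<60)&(i[:,:,0]<60);m[:,260:]=0;ys,xs=np.nonzero(m);print(xs.mean(),ys.mean())
# target shift to holder
tgt=np.array([.445,.3094,s["position"][2]]);print(T.T@(tgt-s["position"])*1000, T.T@(np.array([.485,.2,s["position"][2]])-s["position"])*1000)
E
```

```text
15.175 [ 0.49142107 -0.24495895  0.40650413] [ 0.48728985  0.43277463 -2.13895136] x yaw 74.81372674817483 [ 0.18  0.31  0.24  1.77 -0.08  1.07  0.18]
145.26901004304162 477.46317551410806
[ 5.22839965e+02 -1.90018738e+02  1.05639631e-01] [ 4.27738611e+02 -1.22757371e+02  7.36564256e-02]
```

View pics/scene10.png

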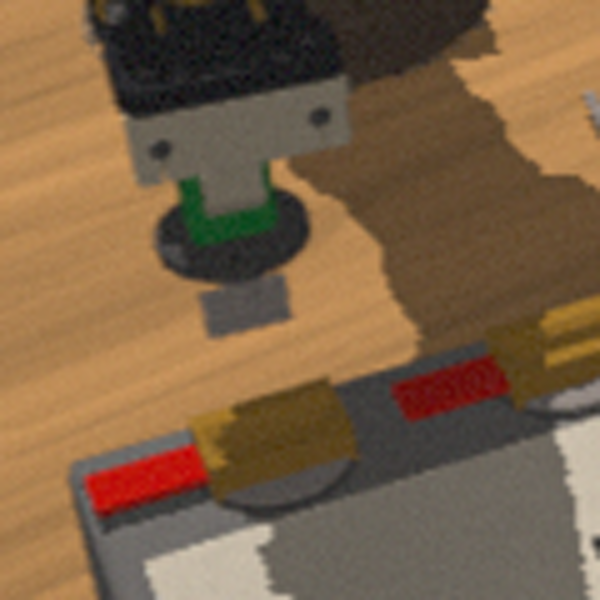

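View pics/wrist10.png

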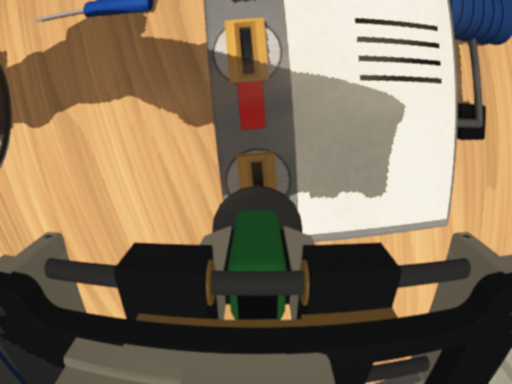

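>>> move_arm:
  steps:
    - [15,-5,0,-0.06]
    - [45,-16,0,-0.18]
    - [83,-30,0,-0.31]
    - [123,-45,0,-0.44]
    - [163,-59,0,-0.57]
    - [203,-74,0,-0.71]
    - [243,-88,0,-0.85]
    - [283,-103,0,-0.99]
    - [323,-117,0,-1.13]
    - [363,-132,0,-1.27]
    - [403,-146,0,-1.41]
    - [443,-161,0,-1.55]
    - [478,-174,0,-1.68]
    - [505,-184,0,-1.78]
    - [519,-189,0,-1.835]
    - [523,-190,0,-1.835]
    - [523,-190,0,-1.835]
    - [523,-190,0,-1.835]

```text
clock: 17.52
position: [0.4455, 0.3084, 0.4067]
ee_rot: [0.005, 3.141, -0.001]
force: [0.3, -1.0, -1.7]
width: 0.281
```

```bash
python3 - <<'E'
from cell import arm
from h import *
s=arm.observe();T=R.from_rotvec(s["ee_rot"]).as_matrix();print(s["clock"],s["position"],T.round(3))
im=arm.get_image("scene")[:,:,::-1].copy();r=(240,70,390,220)
cv2.imwrite("pics/scene11.png",cv2.resize(im[r[1]:r[3],r[0]:r[2]],None,fx=4,fy=4,interpolation=cv2.INTER_CUBIC))
a=cv2.imread("pics/side3.png");b=arm.get_image("side")[:,:,::-1].copy();r=(190,150,310,310)
c=np.hstack([i[r[1]:r[3],r[0]:r[2]] for i in (a,b)]);cv2.imwrite("pics/side11.png",cv2.resize(c,None,fx=3,fy=3,interpolation=cv2.INTER_CUBIC))
E
```

```text
17.525 [0.44552143 0.30835867 0.40672853] [[-1.     0.003  0.   ]
 [ 0.003  1.    -0.001]
 [-0.    -0.001 -1.   ]]
```

View pics/side11.png

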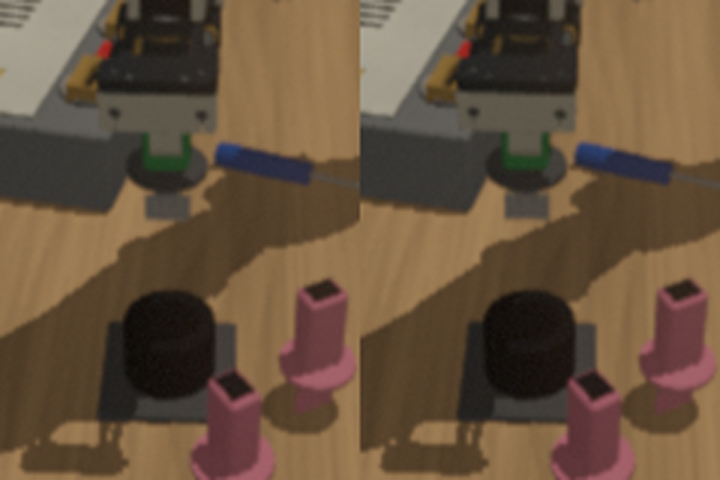

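View pics/scene11.png

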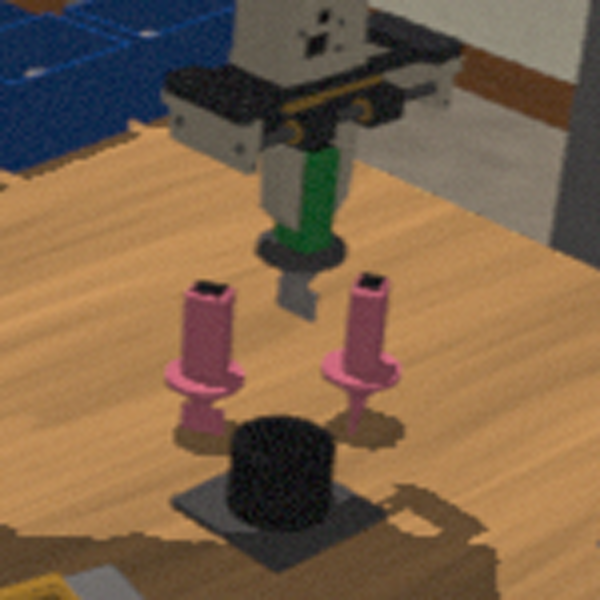

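>>> move_arm:
  steps:
    - [0,0.7,20,0]
    - [0,0.7,50,0]
    - [0,0.7,80,0]
    - [0,0.7,100,0]
    - [0,0.7,115,0]
    - [0,0.7,126,0]
    - [0,0.7,134,0]
    - [0,0.7,140,0]
    - [0,0.7,143.5,0]
    - [0,0.7,144,0]
    - [0,0.7,144,0]

```text
clock: 19.0
position: [0.4453, 0.3102, 0.263]
ee_rot: [0.001, 3.141, 0.0]
force: [-0.3, 0.4, -1.7]
width: 0.282
```

>>> move_arm:
  steps:
    - [0,0,0.7,0]
    - [0,0,1.4,0]
    - [0,0,1.4,0]

```text
clock: 19.38
position: [0.4452, 0.3102, 0.2617]
ee_rot: [0.001, 3.141, 0.0]
force: [-1.1, -1.0, 3.7]
width: 0.284
```

```bash
python3 - <<'E'
from cell import arm
from h import *
s=arm.observe();print(s["clock"],s["position"],s["force"])
a=cv2.imread("pics/side0.png");b=arm.get_image("side")[:,:,::-1].copy();r=(190,190,310,310)
c=np.hstack([i[r[1]:r[3],r[0]:r[2]] for i in (a,b)]);cv2.imwrite("pics/side12.png",cv2.resize(c,None,fx=3,fy=3,interpolation=cv2.INTER_CUBIC))
E
```

```text
19.375 [0.4452489  0.31018854 0.26166324] [-1.13665951 -1.04805222  3.69882122]
```

View pics/side12.png

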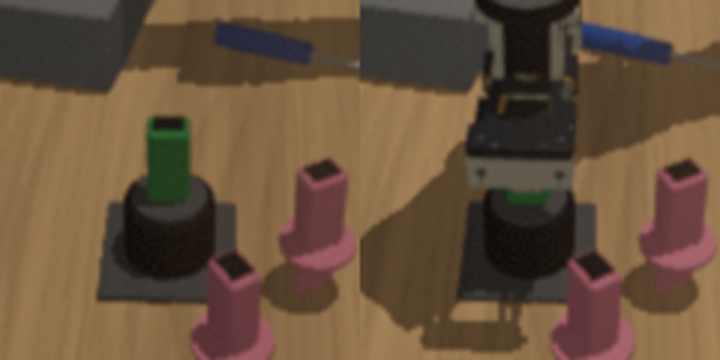

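Seated on the rim (upward force 3.7 N). Release: the fingers take about 1 s to open.

>>> move_arm:
  steps:
    - [0,0,0,0]
    - [0,0,0,0]
    - [0,0,0,0]
    - [0,0,0,0]
    - [0,0,0,0]
    - [0,0,0,0]
    - [0,0,0,0]
    - [0,0,0,0]
    - [0,0,0,0]
    - [0,0,0,0]
  grip: 91.8

```text
clock: 20.68
position: [0.4452, 0.3102, 0.2613]
ee_rot: [0.001, 3.142, -0.0]
force: [-0.3, -0.3, -0.4]
width: 0.998
```

>>> move_arm:
  steps:
    - [0,0,-10,0]
    - [0,0,-35,0]
    - [0,0,-70,0]
    - [0,0,-110,0]
    - [0,0,-145,0]
    - [0,0,-165,0]
    - [0,0,-170,0]
    - [0,0,-170,0]
    - [0,0,-170,0]

```text
clock: 21.8
position: [0.445, 0.3099, 0.4303]
ee_rot: [-0.001, -3.14, 0.002]
force: [0.2, -0.7, 0.5]
width: 0.995
```

```bash
python3 - <<'E'
from cell import arm
from h import *
s=arm.observe();print(s["clock"],s["position"],s["force"],s["width"])
for n in ("scene","side"): cv2.imwrite(f"pics/{n}13.png",arm.get_image(n)[:,:,::-1])
E
```

```text
21.8 [0.44500982 0.30993692 0.43032187] [ 0.22475826 -0.74653756  0.4743261 ] 0.9952840320137897
```

View pics/scene13.png

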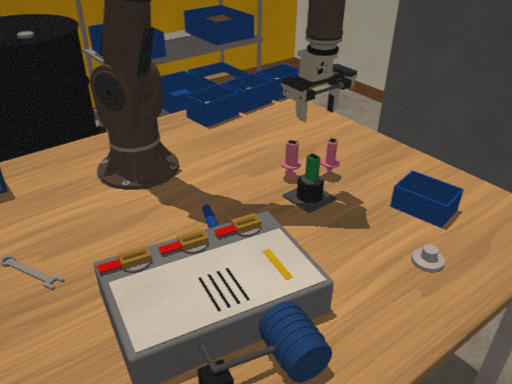

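View pics/side13.png

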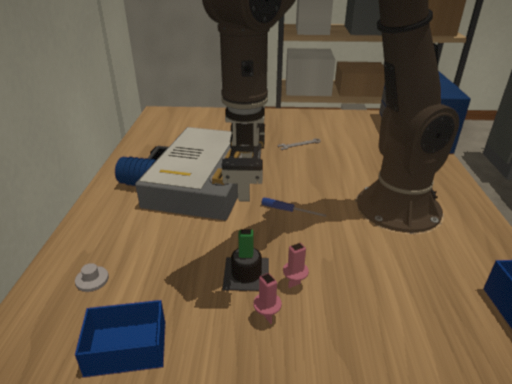

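The driver stands upright in its holder (scene 313,165; side 246,240). All three red wings lie along the strip (scene 110,266; 171,248; 225,231).

```bash
python3 -c "
from cell import arm
print(arm.sign_off())"
```

```text
the job is handed in; nothing more can be done
None
```

The locked fastener is turned to its stop and the green driver is back in its holder. I handed the job in at about 22 s of the 54 s allowed.

- **Turning:** I put the blade about 11 mm deep in the slot and turned it clockwise. At the end the resisting torque jumped from about 0.05 to 0.6 N m while the wing stayed still, which I took as the stop. I backed off into the play before lifting, and the wing did not move.
- **Returning the driver:** It met the holder rim at the same height as at pickup, and I released it there. The last pictures show it upright, the gripper clear, and all three wings along the edge strip.
- **Disagreement:** The cameras placed the fastener about 4 mm apart. I went with the wrist camera's position, and the blade went in without any contact force.

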